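# Open the top half of the gauge cabinet's split door

## Robot

A 6-joint arm with a two-finger parallel gripper is mounted at the origin on the work surface. World frame = base frame: x ahead of the robot, y to its left, z up, the work surface at z = 0. Lengths are in m, angles in rad, forces in N, time in s.
With the tool pointing down it reaches from about 0.275 to 0.825 m from the base axis. Payload 5.2 kg.
Tool frame: the origin (TCP) lies midway between the tips of the shut fingers; the grasp point (between the pads) lies bot.hold_point_z behind it (bot.hold_point_z is the distance from the TCP to the grasp point, in m); z points along the fingers, y is the line along which they close (so a half turn about z gives the same grasp; the last joint's range is limited). The gripper opens to 93 mm and grips with 3 to 60 N. Pads are 15 mm wide; open, the fingers measure 128 mm over their backs; the gripper's body (75 mm by 188 mm) begins 65 mm behind the grasp point.
Start: joints at [-1.39, 0.259, 1.535, -0, 1.348, -0.203], TCP at [0.206, -0.51, 0.219] pointing down, gripper open.
Joint ranges: [-3.14, 3.14], [-0.91, 2.08], [0.19, 2.58], [-1.22, 4.36], [0.22, 2.71], [-3.12, 3.12]. Speed limits (rad/s): [2.57, 2.57, 3.14, 3.14, 3.14, 3.14].

## Interface

Orientations are given as a rotation vector (axis times angle).
In Python, from rig import bot, optics gives the robot as it stands. The module is installed in compiled form; this text tells all that it offers.
- The arm moves only by the tool servo_tool, never from a script. Its argument "moves" is a list of rows, each a list of 3 entries, a list of its own where there are three numbers: the shift along the tool's x, y, z scaled (see below), then the turn, a rotation vector about the tool's x, y, z scaled (see below), then the opening, from 0 (shut) to 1 (fully open). In form: [[[tx, ty, tz], [wx, wy, wz], jaw], ...]. A call has 1 to 5 rows; each row shifts and turns the commanded pose from where the row before left it, along the tool's axes as they then stand; what a row does not reach is not made up. The controller multiplies each number of a shift by 20 cm and each number of a turn by 90 degrees. A row lasts 1/8 s, in which the tool goes at most 62.5 mm and 10.7 degrees, less where a joint would pass 70% of its speed; a pose out of reach is approached as far as the arm can. A call with a number of a shift or a turn outside -1 to 1 is refused whole. A call with a gripper value outside its range is refused whole. The fingers move at their own pace and stop on an object; "squeeze" is the grip in N (left out, the last holds). Time passes only in rows, so rows that do not move let the fingers close. It gives the time, the measured TCP pose, the force, the opening and the grip force at its end, in the units of the state.
- bot.get_obs(): the state, without advancing time (a new reading comes with each control period).
- optics.grab_frame(name): name is "scene" or "side" or "wrist"; returns the picture (384x512x3 uint8, blue, green, red); there is no depth.
- optics.camera_model(name): a dict with "fov_y" (degrees; the focal length in pixels is half the picture's height over the tangent of half this angle, whatever the lens; pixels are square), "cx", "cy" (the principal point, pixels), "rvec" (rotation vector, rad) and "tvec" (3), from world to camera coordinates, as OpenCV has them; the wrist camera has in their place "hand_eye" (4x4, takes a point from camera to tool coordinates, whose origin is the TCP and whose axes are the flange's). Camera axes: x right, y down, z forward; pixel columns grow to the right and rows downward; lengths in m; the calibration is good to about 2 mm. A picture is of the moment at which its call begins: read the wrist's pose just before it. camera_model takes no time and is no camera call.
- bot.sign_off(): hands the job in; it is judged then, once.
The state is a dict: "clock": time; "qpos": joint angles; "joint_vel": joint speeds; "joint_efforts": joint torques, N m; "ee_pos": TCP position; "tcp_rot": TCP orientation; "contact_force": force on the tool from outside, world axes, zero at the start; "torque": the same for the moment, N m; "grip_width": finger opening in m; "grip_force": force on a finger pad.
Only numpy, scipy, OpenCV 4.12 (cv2) and the standard library are available. Lean on these libraries where they do the work, as an engineer would, in place of code of your own. Each camera call takes 0.05 s, during which the arm holds its last target. There are 200 camera calls.

## Task

Unlock the top half of the gauge cabinet's split door with the ratchet T-handle on the roof, and swing that top half out until it stands about square to the cabinet, so that the gauges inside can be reached. Leave the bottom half shut with its bolt shot, and disturb nothing else on the bench or on the cabinet; let go at the end.

Things in the scene. Friction and masses are not known exactly. Their poses are not given: they have to be found in the camera images.
- cabinet: grey steel bench cabinet, fixed to the bench, 190 deep (x) x 240 wide (y) x 260 mm tall. Origin on the bench under the middle of its front plane; x runs into the cabinet, so the front faces -x, the robot; y to its left side seen from the robot. Two white door halves, 198 wide x 115 tall x 16 mm thick, stand just outside the front plane: bottom 15 to 130, top 135 to 250 mm above the bench
- tbar (a point): centre of the steel T-handle's cross bar on the roof, 307 mm above the bench, 65 mm behind the front plane. Bar 70 long (point x axis) x 12 thick (y) x 22 mm tall, clear underneath by 18 mm. It turns about the vertical through this point between stops 0.75 rad either side of lying parallel to the cabinet's x axis, and starts anywhere between
- ratchet (a point): centre of the top of the dark round ratchet housing (62 mm across, 18 mm tall) under the T-handle. Seen from above, turning the handle clockwise grips and takes a hidden latch cam along (about 0.1 N m); anticlockwise it runs loose (under 0.06 N m) and the cam stays. 30 degree ratchet steps: up to 40 degrees of a clockwise stroke are lost, so a full stroke moves the cam 45 to 80 degrees
- latch (a point): place of the hidden cam, under the roof on the T-handle's axis; it cannot be seen or read, only felt by trying the door. It locks the top half at the start. Clockwise cam travel still needed: about 20 to 165 degrees, different each time. In each full turn the door is free over about 115 degrees and locked over the rest: winding on too far locks it again
- top_half (a joint): swing of the top half, rad: 0 shut, grows as its free edge (cabinet's -y side) comes out towards the robot, clockwise seen from above; 1.57 square to the cabinet, stop at 1.75. Free, it moves with 1 to 3 N at the pull and stays where it is left; locked, it has 5 to 9 mm of play at the pull and then stands firm (12 N tells)
- pull (a point): grip point on the top half's pull, 225 mm above the bench: upright round steel bar, 12 mm diameter, from 164 to 246 mm above the bench, 54 mm outside the front plane (31 mm clear of the door), on two 10 mm arms at 170 and 235 mm straight back to the door. 175 mm along the door from the hinge. Axes turn with the door: x through it, outside to inside; y along it to the hinge
- hinge (a point): point on the top half's upright hinge line, 225 mm above the bench, in the cabinet's front plane, 100 mm to the +y side of its middle
- bottom_half (a joint): swing of the bottom half, rad: 0 shut, to stay shut
- bolt (a joint): barrel bolt on the bottom half, 98 mm above the bench at the free side, m: 0 shot into its keeper, 0.035 fully drawn (towards the hinge); to stay shot
- pulley_a: loose aluminium stepped pulley, 68 mm diameter, 60 mm tall; origin at the centre of its underside, z up; bystander
- pulley_b: loose aluminium stepped pulley, 61 mm diameter, 60 mm tall; origin at the centre of its underside, z up; bystander
- spray: clear spray bottle, 52 mm diameter, 162 mm tall; origin at the centre of its underside, z up; bystander
- vblock: dark steel V-block, 70 x 55 x 42 mm, standing in front of the cabinet below the doors; origin at the centre of its underside, z up; bystander
- micstand: grey micrometer stand, foot 130 x 90 mm, about 110 mm tall; origin at the centre of its underside, z up; bystander
- ringgauge: steel ring gauge, 48 mm outside, 24 mm bore, 18 mm thick, lying loose on the cabinet roof; origin at the centre of its underside, z up; bystander
- blockset: wooden gauge block holder, 90 x 50 x 30 mm; origin at the centre of its underside, z up; bystander

How it is judged:
On the way:
1. the top half is unlocked and comes ajar (value of joint top_half above 0.15 rad), for 0.1 s.
At the end, for the whole second after the job is handed in: The top half stands open by more than 1.2 rad (69 degrees) and at rest; the bottom half is shut (under 0.04 rad) and its bolt still shot (drawn less than 6 mm); bystanders within 30 mm of where they stood (value of joint top_half above 1.2 rad and velocity of joint top_half between -0.05 and 0.05 rad/s and value of joint bottom_half below 0.04 rad and value of joint bolt below 0.006 m); the robot touches nothing.
It fails at once if the bottom half is opened (value of joint bottom_half above 0.06 rad).
It fails at once if the bottom bolt is drawn (value of joint bolt above 0.01 m).
It fails at once if a bystander is moved more than 30 mm (distance of any of pulley_a, pulley_b, spray, vblock, micstand, ringgauge, blockset from where it was at the start of the episode above 0.03 m).
It also fails if it takes over 72 s, if anything falls off the work surface, if the arm or the gripper's body presses on something with over 40 N, if the wrist force passes 120 N, or if a joint passes its speed limit or range.

## Working session

There is one attempt and no reset: what is moved stays moved. The work goes in short steps, Python scripts to look and compute and a tool call to move; the robot and the scene stay as the last step left them, time stands still between calls to the robot, and variables do not carry over. Pictures are saved under pics/ and viewed, at most 10 in all, crops included, and the job is handed in when it is done.

Besides the shell and the picture viewer there is one more tool, called after ">>>" by a JSON object that holds its "name" and its "arguments", one argument or row to a line. servo_tool: Moves the arm, as the interface text tells. Shifts and turns lie within -1 to 1; 1 stands for 20 cm of shift or 90 degrees of turn. Its arguments: {"type":"object","properties":{"moves":{"type":"array"},"squeeze":{"type":"number"}},"required":["moves"]}

```bash
mkdir -p pics; python3 - <<'E'
from rig import bot, optics
import cv2
print(bot.get_obs(), bot.hold_point_z)
for n in ("scene","side","wrist"):
    m=optics.camera_model(n); print(n,m)
    cv2.imwrite(f"pics/{n}0.png",cv2.resize(optics.grab_frame(n),(800,600),interpolation=cv2.INTER_CUBIC))
E
```

```text
{'clock': 0.0, 'qpos': array([-1.38981002e+00,  2.59368302e-01,  1.53601045e+00, -2.40995126e-05,
        1.34801073e+00, -2.02816697e-01]), 'joint_vel': array([-1.81432353e-03, -4.46723037e-04, -7.29200319e-05, -8.29920955e-04,
        1.49732765e-04,  4.73068739e-04]), 'joint_efforts': array([ 2.71917124e-04, -4.37309074e+01, -2.84001338e+01,  7.16427038e-02,
        4.12770140e-02, -1.47962051e-04]), 'ee_pos': array([ 0.20585705, -0.50946337,  0.21783324]), 'tcp_rot': array([-3.08215792e+00, -5.98848395e-01,  6.09961101e-06]), 'contact_force': array([-0.42126222, -0.22302903,  0.14297532]), 'torque': array([ 0.00087509,  0.03664971, -0.00512549]), 'grip_force': 0.0, 'grip_width': 0.09345397452298018} 0.0188
scene {'fov_y': 45.20240760320885, 'cx': 249.7558884284872, 'cy': 192.8390292071238, 'rvec': array([ 0.88128808,  2.64950678, -0.87387715]), 'tvec': array([ 0.40514796, -0.16036105,  1.73497656])}
side {'fov_y': 56.623033478816694, 'cx': 256.16982722605894, 'cy': 192.37850055568384, 'rvec': array([ 0.98460664, -2.38090198,  1.17439042]), 'tvec': array([0.43335063, 0.38702199, 0.7507632 ])}
wrist {'fov_y': 64.78962576166934, 'cx': 251.14191350947644, 'cy': 192.7913367113327, 'hand_eye': array([[-3.68030277e-04, -9.71418709e-01, -2.37372191e-01,
         6.65054541e-02],
       [ 9.99999932e-01, -3.54252086e-04, -1.00699027e-04,
        -1.03690021e-03],
       [ 1.37313248e-05, -2.37372212e-01,  9.71418773e-01,
        -1.66171609e-01],
       [ 0.00000000e+00,  0.00000000e+00,  0.00000000e+00,
         1.00000000e+00]])}
```

View pics/scene0.png

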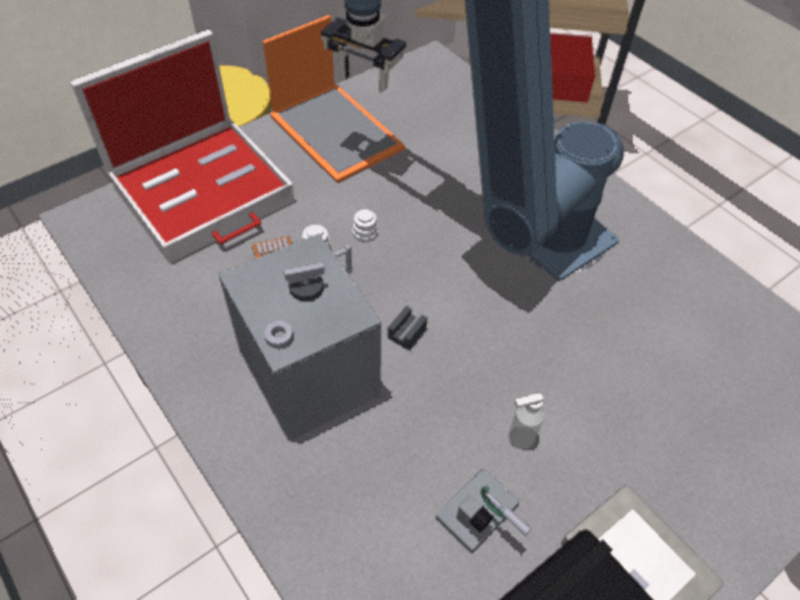

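View pics/side0.png

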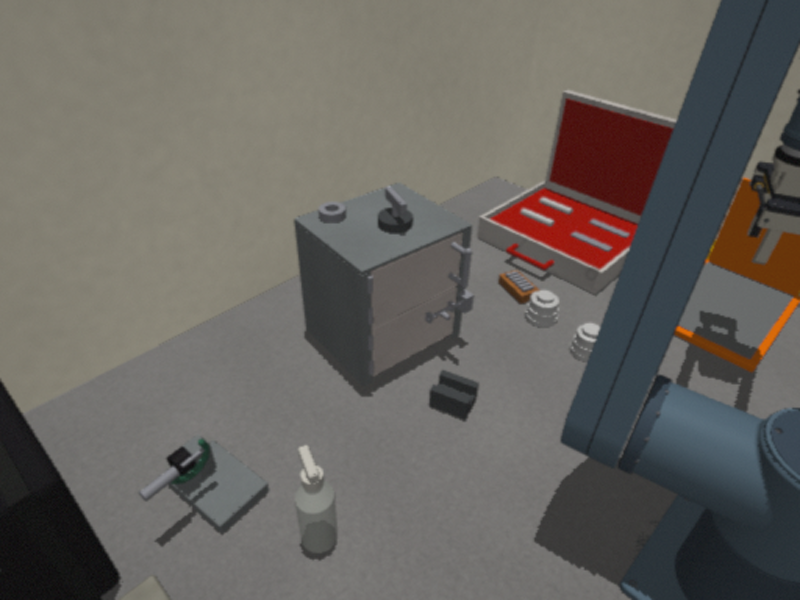

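The two views show the roof corners (scene 221,277 / 322,240 / 380,322 / 277,364; side 295,220 / 397,184 / 470,228 / 365,270). They also show the T-bar (scene 285..325, ~272) and the pull at the front's right edge.

```bash
cat > h.py <<'E'
import numpy as np, cv2
from scipy.optimize import least_squares
from scipy.spatial.transform import Rotation as R
from rig import bot, optics
def K(m):
    f=192/np.tan(np.radians(m["fov_y"])/2); return np.array([[f,0,m["cx"]],[0,f,m["cy"]],[0,0,1]])
def ray(n,p):
    m=optics.camera_model(n); Rm=cv2.Rodrigues(m["rvec"])[0]
    p=(np.array(p)+.5)/1.5625-.5
    return -Rm.T@m["tvec"], Rm.T@np.linalg.solve(K(m),[*p,1])
def onz(n,p,z):
    c,d=ray(n,p); return c+d*(z-c[2])/d[2]
def proj(n,X):
    m=optics.camera_model(n); return (cv2.projectPoints(np.array(X,float).reshape(-1,1,3),m["rvec"],m["tvec"],K(m),None)[0][:,0]+.5)*1.5625-.5
def W(c,X):
    X=np.atleast_2d(X); a=c[2]; return np.c_[c[0]+np.cos(a)*X[:,0]-np.sin(a)*X[:,1], c[1]+np.sin(a)*X[:,0]+np.cos(a)*X[:,1], X[:,2]]
E
python3 - <<'E'
from h import *
C=[[.19,-.12,.26],[0,-.12,.26],[0,.12,.26],[.19,.12,.26]]
obs={"scene":[(221,277),(322,242),(380,322),(277,364)],"side":[(397,184),(470,228),(365,270),(295,220)]}
for n in obs: print(n,[onz(n,p,.26).round(3) for p in obs[n]])
f=lambda c:np.concatenate([(proj(n,W(c,C))-obs[n]).ravel() for n in obs])
r=least_squares(f,[.5,-.1,0],loss="soft_l1"); c=r.x; print("cab",c,f(c).round(1))
np.save("cab.npy",c)
for k,X in dict(tbar=[.065,0,.307],pull=[-.054,-.075,.225],hinge=[0,.1,.225],ratchet=[.065,0,.278]).items(): print(k,W(c,X)[0].round(4),proj("scene",W(c,X)).round(0),proj("side",W(c,X)).round(0))
e=[onz("scene",p,.318)for p in((285,273),(325,266))]; print(e, np.arctan2(*(e[1]-e[0])[[1,0]]))
e=[onz("side",p,.318)for p in((388,190),(405,212))]; print(e, np.arctan2(*(e[1]-e[0])[[1,0]]))
print("ring",onz("side",(332,207),.278),onz("scene",(279,331),.278))
for n in("scene","side"):
  i=optics.grab_frame(n); t=proj(n,W(c,[.03,-.03,.28]))[0]/1.5625; x,y=t.astype(int)
  cv2.imwrite(f"pics/c_{n}.png",cv2.resize(i[max(0,y-55):y+55,x-70:x+70],None,fx=5.5,fy=5.5,interpolation=cv2.INTER_CUBIC)); print(x-70,max(0,y-55))
E
```

```text
scene [array([ 0.782, -0.155,  0.26 ]), array([ 0.587, -0.117,  0.26 ]), array([0.609, 0.096, 0.26 ]), array([0.798, 0.063, 0.26 ])]
side [array([ 0.778, -0.158,  0.26 ]), array([ 0.572, -0.13 ,  0.26 ]), array([0.604, 0.089, 0.26 ]), array([0.802, 0.074, 0.26 ])]
cab [ 0.5974077  -0.02405457 -0.10511498] [ 1.8 -4.8 -6.6 -8.8 -0.8 -0.2  3.5  5.2  3.3 -0.1 -1.2 -5.4 -5.4  0.1
  0.1  0.9]
tbar [ 0.662  -0.0309  0.307 ] [[312. 273.]] [[394. 204.]]
pull [ 0.5358 -0.093   0.225 ] [[352. 250.]] [[471. 261.]]
hinge [0.6079 0.0754 0.225 ] [[374. 325.]] [[370. 284.]]
ratchet [ 0.662  -0.0309  0.278 ] [[313. 283.]] [[393. 220.]]
[array([ 0.70396039, -0.05116968,  0.318     ]), array([ 0.63972946, -0.02335442,  0.318     ])] 2.7329227045791997
[array([ 0.69066039, -0.04576081,  0.318     ]), array([ 0.61757893, -0.01173409,  0.318     ])] 2.705841825007884
ring [0.76755553 0.01654248 0.278     ] [0.76530888 0.02008166 0.278     ]
136 113
198 86
```

```bash
cat >> h.py <<'E'
def yaw(o): 
    m=R.from_rotvec(o["tcp_rot"]).as_matrix(); return np.arctan2(m[1,0],m[0,0])
def plan(wps,jaw,start=None):
    """wps: (x,y,z,yaw,rows); tool taken as it stands, brought to pointing down; prints rows"""
    o=bot.get_obs(); p,M=(o["ee_pos"],R.from_rotvec(o["tcp_rot"])) if start is None else (np.array(start[:3]),R.from_euler("z",start[3])*R.from_rotvec([np.pi,0,0]))
    for x,y,z,a,n in wps:
        T=np.array([x,y,z]); G=R.from_euler("z",a)*R.from_rotvec([np.pi,0,0])
        for k in range(n,0,-1):
            t=(M.inv().apply((T-p)/k)/.2).round(3); w=((M.inv()*G).as_rotvec()/k/(np.pi/2)).round(3)
            print([t.tolist(),w.tolist(),jaw]); p=p+M.apply(t*.2); M=M*R.from_rotvec(w*np.pi/2)
        print("--",p.round(4),(M.inv()*G).magnitude().round(3))
def wpt(px,T,M,z):
    """wrist pixel (512 scale) onto height z, tool pose T,M"""
    m=optics.camera_model("wrist"); H=m["hand_eye"]; d=M@H[:3,:3]@np.linalg.solve(K(m),[*px,1]); c=M@H[:3,3]+T
    return c+d*(z-c[2])/d[2]
def wproj(X,T,M):
    m=optics.camera_model("wrist"); H=m["hand_eye"]; q=(np.atleast_2d(X)-T)@M; q=(q-H[:3,3])@H[:3,:3]; q=q@K(m).T; return q[:,:2]/q[:,2:]
E
python3 - <<'E'
from h import *
plan([(.206,-.51,.42,1.2,5),(.45,-.3,.44,2.1,5),(.62,-.04,.44,2.72,5)],1)
E
```

```text
[[0.0, 0.0, -0.202], [-0.0, -0.0, -0.104], 1]
[[-0.0, 0.0, -0.202], [-0.0, -0.0, -0.104], 1]
[[-0.0, 0.0, -0.202], [-0.0, -0.0, -0.104], 1]
[[-0.0, 0.0, -0.201], [-0.0, -0.0, -0.104], 1]
[[-0.0, 0.0, -0.202], [-0.0, -0.0, -0.104], 1]Traceback (most recent call last):
  File "<stdin>", line 2, in <module>
  File "h.py", line 27, in plan
    print("--",p.round(4),(M.inv()*G).magnitude().round(3))
                          ^^^^^^^^^^^^^^^^^^^^^^^^^^^^^
AttributeError: 'float' object has no attribute 'round'
```

View pics/c_scene.png

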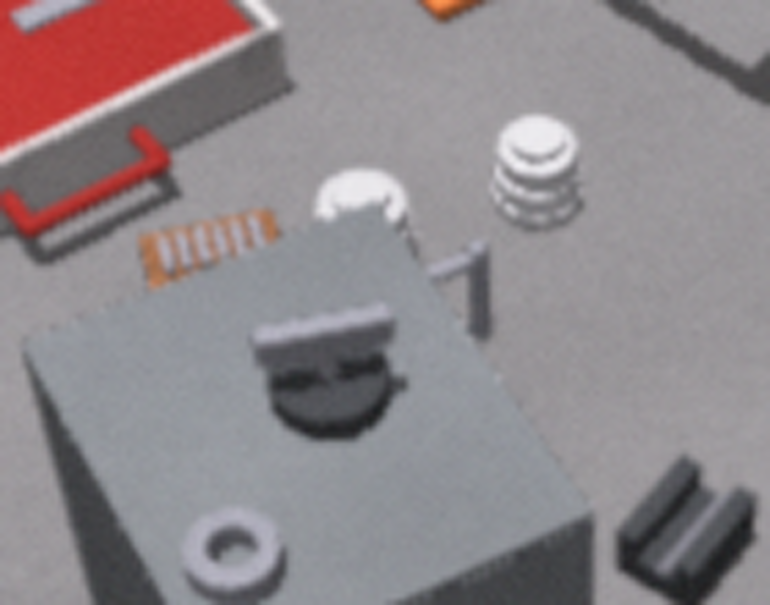

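The crop shows the bar's top face centred near (322,325), the ring gauge at (233,550) and the pull at (478,290). The bar sits about 1 cm further in than my fit, so the wrist view will settle it.

```bash
sed -i 's/(M.inv()\*G).magnitude().round(3)/round(float((M.inv()*G).magnitude()),3)/' h.py; python3 - <<'E'
from h import *
plan([(.206,-.51,.42,1.2,5),(.45,-.3,.44,2.1,5),(.62,-.04,.44,2.72,5)],1)
E
```

```text
[[0.0, 0.0, -0.202], [-0.0, -0.0, -0.104], 1]
[[-0.0, 0.0, -0.202], [-0.0, -0.0, -0.104], 1]
[[-0.0, 0.0, -0.202], [-0.0, -0.0, -0.104], 1]
[[-0.0, 0.0, -0.201], [-0.0, -0.0, -0.104], 1]
[[-0.0, 0.0, -0.202], [-0.0, -0.0, -0.104], 1]
-- [ 0.206  -0.5099  0.4201] 0.001
[[0.284, 0.152, -0.02], [-0.0, -0.0, -0.115], 1]
[[0.252, 0.2, -0.02], [0.0, -0.0, -0.114], 1]
[[0.213, 0.242, -0.02], [0.0, -0.0, -0.115], 1]
[[0.165, 0.276, -0.019], [0.0, -0.0, -0.114], 1]
[[0.114, 0.301, -0.02], [0.0, -0.001, -0.115], 1]
-- [ 0.45 -0.3   0.44] 0.001
[[0.138, 0.278, -0.0], [-0.0, 0.0, -0.079], 1]
[[0.103, 0.293, -0.0], [-0.0, 0.0, -0.079], 1]
[[0.066, 0.304, -0.0], [-0.0, 0.0, -0.079], 1]
[[0.028, 0.309, -0.0], [-0.0, 0.0, -0.079], 1]
[[-0.011, 0.311, -0.0], [-0.0, 0.0, -0.078], 1]
-- [ 0.6201 -0.04    0.44  ] 0.001
```

>>> {"name": "servo_tool", "arguments": {
  "moves": [
    [[0,0,-0.2],[0,0,-0.104],1],
    [[0,0,-0.2],[0,0,-0.104],1],
    [[0,0,-0.2],[0,0,-0.104],1],
    [[0,0,-0.2],[0,0,-0.104],1],
    [[0,0,-0.2],[0,0,-0.104],1]
  ]
}}

```text
clock: 0.88
ee_pos: [0.2059, -0.5098, 0.4199]
tcp_rot: [-2.587, -1.782, -0.0]
contact_force: [0.5, -0.6, 0.2]
grip_width: 0.093
grip_force: 0.0
```

>>> {"name": "servo_tool", "arguments": {
  "moves": [
    [[0.27,0.14,-0.02],[0,0,-0.115],1],
    [[0.25,0.19,-0.02],[0,0,-0.115],1],
    [[0.21,0.23,-0.02],[0,0,-0.115],1],
    [[0.165,0.26,-0.02],[0,0,-0.115],1],
    [[0.114,0.29,-0.02],[0,0,-0.115],1]
  ]
}}

```text
clock: 1.5
ee_pos: [0.4377, -0.3021, 0.4388]
tcp_rot: [1.55, 2.732, -0.0]
contact_force: [1.3, -1.0, 0.6]
grip_width: 0.0928
grip_force: 0.0
```

>>> {"name": "servo_tool", "arguments": {
  "moves": [
    [[0.14,0.27,0],[0,0,-0.08],1],
    [[0.1,0.29,0],[0,0,-0.08],1],
    [[0.07,0.3,0],[0,0,-0.08],1],
    [[0.03,0.3,0],[0,0,-0.08],1],
    [[0,0.3,0],[0,0,-0.08],1]
  ]
}}

```text
clock: 2.12
ee_pos: [0.5985, -0.044, 0.4385]
tcp_rot: [-0.632, -3.077, 0.0]
contact_force: [1.4, -0.9, 0.3]
grip_width: 0.0932
grip_force: 0.0
```

>>> {"name": "servo_tool", "arguments": {
  "moves": [
    [[0,0,0],[0,0,0],1],
    [[0,0,0],[0,0,0],1]
  ]
}}

```text
clock: 2.38
ee_pos: [0.5976, -0.046, 0.4383]
tcp_rot: [-0.639, -3.075, 0.001]
contact_force: [-0.2, -1.1, -0.3]
grip_width: 0.0934
grip_force: 0.0
```

```bash
python3 - <<'E'
from h import *
o=bot.get_obs(); i=optics.grab_frame("wrist"); print(o["clock"],o["ee_pos"],yaw(o),o["qpos"],o["contact_force"])
np.savez("w1.npz",T=o["ee_pos"],M=R.from_rotvec(o["tcp_rot"]).as_matrix())
cv2.imwrite("pics/w1.png",cv2.resize(i,(800,600),interpolation=cv2.INTER_CUBIC))
E
```

```text
2.375 [ 0.5975758  -0.04596545  0.43826373] 2.7319689537804175 [-2.62326803e-01  3.15603851e-01  9.38534671e-01 -6.44223893e-04
  1.88824731e+00 -1.42370053e+00] [-0.21819395 -1.05519652 -0.34368881]
```

View pics/w1.png

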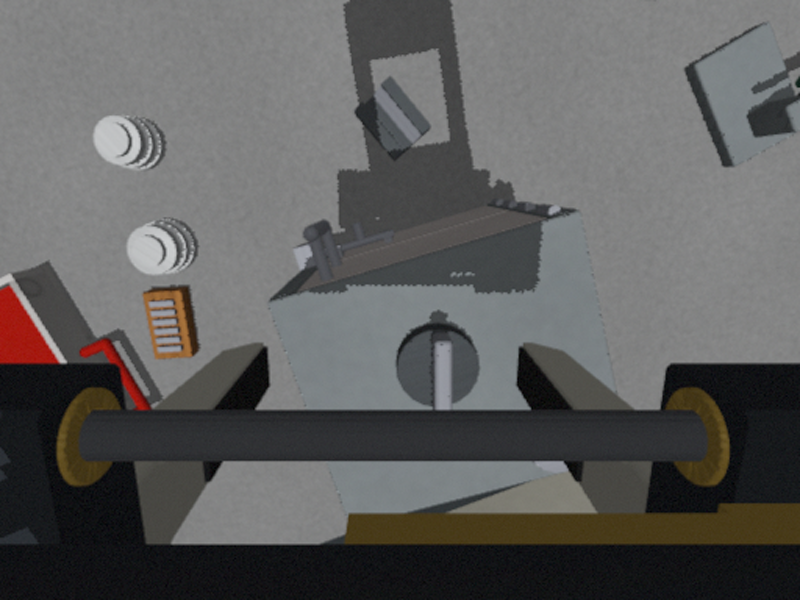

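The wrist view shows the ratchet disc centred near (438,365) and the bar running almost straight down from (443,341). The front roof edge runs from (271,299) to (580,211), and the pull's top is at about (318,230).

```bash
python3 - <<'E'
from h import *
d=np.load("w1.npz"); T,M=d["T"],d["M"]
s=lambda p:(np.array(p)+.5)/1.5625-.5
q=lambda p,z:wpt(s(p),T,M,z).round(4)
L,Rr=q((271,299),.26),q((580,211),.26); print("front corners",L,Rr,np.linalg.norm(Rr-L))
v=Rr-L; a=np.arctan2(v[1],v[0])-np.pi/2; mid=(L+Rr)/2; print("cab yaw",a,mid)
rc=q((438,365),.278); print("ratchet",rc,"r",np.linalg.norm(q((397,365),.278)-q((479,365),.278)))
c=[*mid[:2],a]; print("tbar from corners",W(c,[.065,0,.307]),"pull",W(c,[-.054,-.075,.225]))
print("pull top",q((318,230),.246))
e,f=q((443,341),.318),q((442.5,408),.318); print("bar",e,f,np.arctan2(*(f-e)[[1,0]]), "centre",e+(f-e)/np.linalg.norm(f-e)*.035, "width",np.linalg.norm(q((433,375),.318)-q((453,375),.318)))
E
```

```text
front corners [ 0.5774 -0.135   0.26  ] [0.6078 0.0975 0.26  ] 0.23447901825110068
cab yaw -0.13001511184189107 [ 0.5926  -0.01875  0.26   ]
ratchet [ 0.6688 -0.039   0.278 ] r 0.06019169377912534
tbar from corners [[ 0.6570514  -0.02717719  0.307     ]] pull [[ 0.52933208 -0.08611594  0.225     ]]
pull top [ 0.5454 -0.083   0.246 ]
bar [ 0.639  -0.0274  0.318 ] [ 0.682  -0.0452  0.318 ] -0.3924770742434149 centre [ 0.67133876 -0.04078674  0.318     ] width 0.012986531484580467
```

```bash
python3 - <<'E'
from h import *
plan([(.6695,-.0395,.42,2.74,2),(.6695,-.0395,.289,2.74,3)],.8)
E
```

```text
[[-0.158, 0.089, 0.046], [-0.0, -0.0, -0.003], 0.8]
[[-0.159, 0.087, 0.046], [-0.0, -0.0, -0.003], 0.8]
-- [ 0.6695 -0.0396  0.4201] 0.001
[[0.0, 0.0, 0.218], [-0.0, -0.0, 0.0], 0.8]
[[0.0, 0.0, 0.219], [-0.0, -0.0, 0.0], 0.8]
[[0.0, 0.001, 0.218], [-0.0, -0.0, 0.0], 0.8]
-- [ 0.6695 -0.0395  0.2891] 0.001
```

>>> {"name": "servo_tool", "arguments": {
  "moves": [
    [[-0.158,0.088,0.046],[0,0,-0.003],0.8],
    [[-0.158,0.088,0.046],[0,0,-0.003],0.8],
    [[0,0,0.2],[0,0,0],0.7],
    [[0,0,0.2],[0,0,0],0.6],
    [[0,0,0.15],[0,0,0],0.5]
  ]
}}

```text
clock: 3.05
ee_pos: [0.6687, -0.0409, 0.3084]
tcp_rot: [-0.629, -3.076, 0.001]
contact_force: [-0.0, 0.5, 0.1]
grip_width: 0.0506
grip_force: 0.0
```

>>> {"name": "servo_tool", "arguments": {
  "moves": [
    [[0,0,0.1],[0,0,0],0.5],
    [[0,0,0],[0,0,0],0],
    [[0,0,0],[0,0,0],0],
    [[0,0,0],[0,0,0],0],
    [[0,0,0],[0,0,0],0]
  ],
  "squeeze": 8
}}

```text
clock: 3.68
ee_pos: [0.6691, -0.0411, 0.2916]
tcp_rot: [0.626, 3.078, -0.007]
contact_force: [-3.2, -4.2, 3.7]
grip_width: 0.012
grip_force: 8.0
```

>>> {"name": "servo_tool", "arguments": {
  "moves": [
    [[0,0,0],[0,0,-0.1],0],
    [[0,0,0],[0,0,-0.1],0],
    [[0,0,0],[0,0,-0.1],0]
  ],
  "squeeze": 20
}}

```text
clock: 4.05
ee_pos: [0.669, -0.0419, 0.2916]
tcp_rot: [0.116, -3.139, 0.008]
contact_force: [-4.4, -9.0, 2.9]
grip_width: 0.0116
grip_force: 20.0
```

```bash
cat > s.py <<'E'
from h import *
o=bot.get_obs(); print(o["clock"],o["ee_pos"].round(4),"yaw",round(float(yaw(o)),3),"F",o["contact_force"].round(1),"M",o["torque"].round(2),o["grip_width"].round(4),o["grip_force"].round(1))
E
python3 s.py
```

```text
Traceback (most recent call last):
  File "s.py", line 2, in <module>
    o=bot.get_obs(); print(o["clock"],o["ee_pos"].round(4),"yaw",round(float(yaw(o)),3),"F",o["contact_force"].round(1),"M",o["torque"].round(2),o["grip_width"].round(4),o["grip_force"].round(1))
                                                                                                                                                 ^^^^^^^^^^^^^^^^^^^^^
AttributeError: 'float' object has no attribute 'round'
```

>>> {"name": "servo_tool", "arguments": {
  "moves": [
    [[0.005,-0.018,0],[0,0,-0.1],0],
    [[0,0,0],[0,0,-0.1],0]
  ]
}}

```text
clock: 4.3
ee_pos: [0.6691, -0.0425, 0.2916]
tcp_rot: [-0.609, 3.08, -0.001]
contact_force: [-0.5, -1.7, 3.2]
grip_width: 0.0121
grip_force: 20.0
```

```bash
sed -i 's/o\["grip_width"\].*$/round(float(o["grip_width"]),4),round(float(o["grip_force"]),1))/' s.py; python3 s.py
```

```text
4.3 [ 0.6691 -0.0425  0.2916] yaw -2.751 F [-0.5 -1.7  3.2] M [-0.03  0.01 -0.01] 0.0121 20.0
```

>>> {"name": "servo_tool", "arguments": {
  "moves": [
    [[0,0,0],[0,0,-0.08],0],
    [[0,0,0],[0,0,-0.06],0]
  ]
}}

```text
clock: 4.55
ee_pos: [0.6693, -0.0429, 0.2916]
tcp_rot: [-0.94, 2.996, -0.003]
contact_force: [0.3, -1.9, 2.1]
grip_width: 0.012
grip_force: 20.0
```

```bash
python3 s.py
```

```text
4.55 [ 0.6693 -0.0429  0.2916] yaw -2.533 F [ 0.3 -1.9  2.1] M [-0.18 -0.08 -0.03] 0.012 20.0
```

>>> {"name": "servo_tool", "arguments": {
  "moves": [
    [[0,0,0],[0,0,-0.04],0],
    [[0,0,0],[0,0,0],0]
  ]
}}

```text
clock: 4.8
ee_pos: [0.6694, -0.0428, 0.2916]
tcp_rot: [-1.027, 2.967, -0.003]
contact_force: [-0.5, -2.1, 4.4]
grip_width: 0.0119
grip_force: 20.5
```

```bash
python3 s.py
```

```text
4.8 [ 0.6694 -0.0428  0.2916] yaw -2.475 F [-0.5 -2.1  4.4] M [-0.27 -0.08 -0.42] 0.0119 20.5
```

>>> {"name": "servo_tool", "arguments": {
  "moves": [
    [[0,0,0],[0,0,0.1],0],
    [[0,0,0],[0,0,0.1],0],
    [[0,0,0],[0,0,0.1],0],
    [[0,0,0],[0,0,0.1],0],
    [[0,0,0],[0,0,0.1],0]
  ]
}}

```text
clock: 5.42
ee_pos: [0.6691, -0.0416, 0.2916]
tcp_rot: [0.193, 3.134, 0.001]
contact_force: [-1.5, 1.3, 5.2]
grip_width: 0.0122
grip_force: 20.0
```

```bash
python3 s.py
```

```text
5.425 [ 0.6691 -0.0416  0.2916] yaw 3.019 F [-1.5  1.3  5.2] M [0.17 0.07 0.12] 0.0122 20.0
```

>>> {"name": "servo_tool", "arguments": {
  "moves": [
    [[0,0,0],[0,0,0.1],0],
    [[0,0,0],[0,0,0.1],0],
    [[0,0,0],[0,0,0.1],0],
    [[0,0,0],[0,0,0.1],0]
  ]
}}

```text
clock: 5.92
ee_pos: [0.6695, -0.0407, 0.2916]
tcp_rot: [1.151, 2.921, 0.004]
contact_force: [1.2, 4.3, 5.0]
grip_width: 0.0118
grip_force: 20.0
```

```bash
python3 s.py
```

```text
5.925 [ 0.6695 -0.0407  0.2916] yaw 2.391 F [1.2 4.3 5. ] M [ 0.45 -0.25  0.13] 0.0118 20.0
```

>>> {"name": "servo_tool", "arguments": {
  "moves": [
    [[0,0,0],[0,0,0.07],0],
    [[0,0,0],[0,0,0.02],0]
  ]
}}

```text
clock: 6.18
ee_pos: [0.6697, -0.0406, 0.2916]
tcp_rot: [1.347, 2.836, 0.004]
contact_force: [1.3, 4.9, 5.9]
grip_width: 0.0117
grip_force: 20.2
```

```bash
python3 s.py
```

```text
6.175 [ 0.6697 -0.0406  0.2916] yaw 2.255 F [1.3 4.9 5.9] M [ 0.62 -0.21  0.35] 0.0117 20.2
```

```bash
python3 - <<'E'
from h import *
plan([(.669,-.041,.36,2.27,2),(.545,-.098,.34,3.03,5)],.6)
E
```

```text
[[0.0, -0.001, -0.171], [0.001, 0.0, -0.005], 0.6]
[[0.0, -0.002, -0.171], [0.001, 0.0, -0.005], 0.6]
-- [ 0.6691 -0.041   0.36  ] 0.001
[[0.036, -0.132, 0.02], [0.0, 0.0, -0.097], 0.6]
[[0.056, -0.124, 0.02], [-0.0, 0.0, -0.097], 0.6]
[[0.074, -0.115, 0.02], [-0.0, 0.0, -0.097], 0.6]
[[0.091, -0.102, 0.02], [-0.0, 0.0, -0.096], 0.6]
[[0.105, -0.087, 0.02], [-0.0, 0.0, -0.097], 0.6]
-- [ 0.545  -0.098   0.3399] 0.001
```

>>> {"name": "servo_tool", "arguments": {
  "moves": [
    [[0,0,0],[0,0,0],0.5],
    [[0,0,0],[0,0,0],0.5],
    [[0,0,-0.15],[0,0,0],0.6],
    [[0,0,-0.2],[0,0,0],0.6]
  ]
}}

```text
clock: 6.68
ee_pos: [0.6682, -0.0426, 0.3591]
tcp_rot: [-1.346, -2.834, 0.002]
contact_force: [0.6, 0.5, 0.0]
grip_width: 0.0472
grip_force: 0.0
```

>>> {"name": "servo_tool", "arguments": {
  "moves": [
    [[0.036,-0.132,0.02],[0,0,-0.1],0.6],
    [[0.056,-0.124,0.02],[0,0,-0.1],0.6],
    [[0.074,-0.115,0.02],[0,0,-0.1],0.6],
    [[0.09,-0.1,0.02],[0,0,-0.1],0.6],
    [[0.105,-0.087,0.02],[0,0,-0.1],0.6]
  ]
}}

```text
clock: 7.3
ee_pos: [0.5437, -0.0988, 0.3396]
tcp_rot: [-0.151, -3.137, 0.0]
contact_force: [0.3, 0.1, 0.3]
grip_width: 0.0558
grip_force: 0.0
```

>>> {"name": "servo_tool", "arguments": {
  "moves": [
    [[0,0,0],[0,0,0],0.6],
    [[0,0,0],[0,0,0],0.6]
  ]
}}

```text
clock: 7.55
ee_pos: [0.5454, -0.0982, 0.3403]
tcp_rot: [0.164, 3.137, 0.0]
contact_force: [0.1, -0.3, 0.3]
grip_width: 0.0557
grip_force: 0.0
```

```bash
python3 s.py; python3 - <<'E'
from h import *
o=bot.get_obs(); i=optics.grab_frame("wrist")
np.savez("w2.npz",T=o["ee_pos"],M=R.from_rotvec(o["tcp_rot"]).as_matrix())
cv2.imwrite("pics/w2.png",cv2.resize(i,(800,600),interpolation=cv2.INTER_CUBIC))
E
```

```text
7.55 [ 0.5454 -0.0982  0.3403] yaw 3.037 F [ 0.1 -0.3  0.3] M [ 0.03 -0.11  0.01] 0.0557 0.0
```

View pics/w2.png

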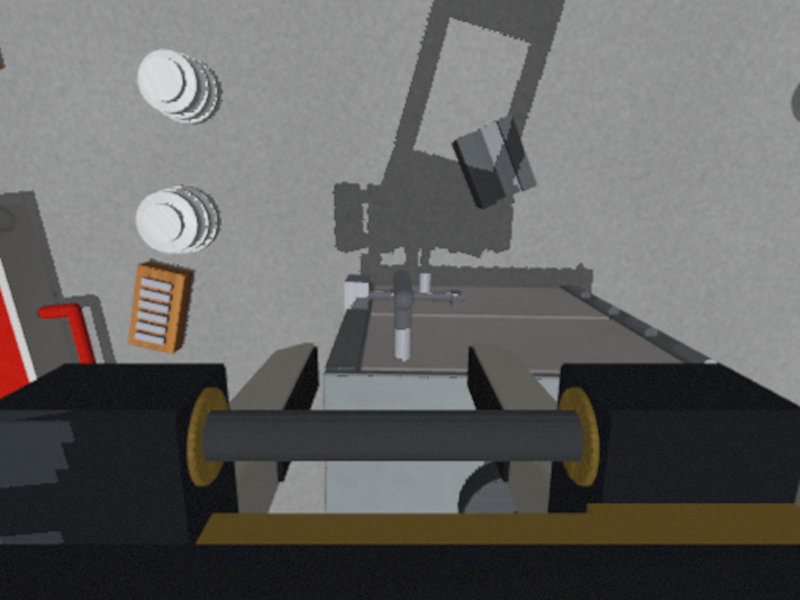

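The front edge is level in the image, so the cabinet's yaw is about -0.10. The pull's top disc is at about (404,299), with its arm running back to (402,355).

```bash
python3 - <<'E'
from h import *
d=np.load("w2.npz"); T,M=d["T"],d["M"]
s=lambda p:(np.array(p)+.5)/1.5625-.5
p=wpt(s((404,299)),T,M,.246); print(p, "corner",wpt(s((327,374)),T,M,.26))
p=p[:2]; c=[.6047,-.0349,-.107]; print(W(c,[-.054,-.075,.2]))
plan([(*p,.27,3.035,2),(*p,.207,3.035,2)],.6)
E
```

```text
[ 0.54367744 -0.09011917  0.246     ] corner [ 0.57861396 -0.13708082  0.26      ]
[[ 0.54299913 -0.10370409  0.2       ]]
[[0.007, 0.019, 0.176], [0.0, 0.0, 0.001], 0.6]
[[0.007, 0.02, 0.175], [0.0, 0.0, 0.001], 0.6]
-- [ 0.5436 -0.09    0.27  ] 0.0
[[-0.0, -0.0, 0.158], [0.0, 0.0, 0.0], 0.6]
[[-0.0, -0.0, 0.157], [0.0, 0.0, 0.0], 0.6]
-- [ 0.5436 -0.09    0.207 ] 0.0
```

>>> {"name": "servo_tool", "arguments": {
  "moves": [
    [[0.007,0.02,0.175],[0,0,0],0.6],
    [[0.007,0.02,0.175],[0,0,0],0.6],
    [[0,0,0.16],[0,0,0],0.6],
    [[0,0,0.16],[0,0,0],0.6],
    [[0,0,0],[0,0,0],0]
  ],
  "squeeze": 10
}}

```text
clock: 8.22
ee_pos: [0.5419, -0.0889, 0.2036]
tcp_rot: [-0.16, -3.132, -0.003]
contact_force: [0.0, 0.4, 1.0]
grip_width: 0.0499
grip_force: 0.0
```

>>> {"name": "servo_tool", "arguments": {
  "moves": [
    [[0,0,0],[0,0,0],0],
    [[0,0,0],[0,0,0],0],
    [[0,0,0],[0,0,0],0]
  ]
}}

```text
clock: 8.6
ee_pos: [0.5435, -0.0901, 0.2074]
tcp_rot: [0.16, 3.135, -0.001]
contact_force: [0.5, 0.1, 0.4]
grip_width: 0.0204
grip_force: 0.0
```

```bash
python3 s.py
```

```text
8.6 [ 0.5435 -0.0901  0.2074] yaw 3.04 F [0.5 0.1 0.4] M [ 0.07 -0.18 -0.01] 0.0204 0.0
```

>>> {"name": "servo_tool", "arguments": {
  "moves": [
    [[0.03,0,0],[0,0,0],0],
    [[0.03,0,0],[0,0,0],0],
    [[0,0,0],[0,0,0],0]
  ],
  "squeeze": 25
}}

```text
clock: 8.98
ee_pos: [0.534, -0.0885, 0.2071]
tcp_rot: [0.159, 3.129, 0.001]
contact_force: [11.0, 1.0, -2.9]
grip_width: 0.0114
grip_force: 25.0
```

>>> {"name": "servo_tool", "arguments": {
  "moves": [
    [[0.03,0,0],[0,0,0],0],
    [[0,0,0],[0,0,0],0]
  ]
}}

```text
clock: 9.22
ee_pos: [0.5311, -0.088, 0.2073]
tcp_rot: [0.159, 3.123, 0.001]
contact_force: [21.3, 1.9, -9.2]
grip_width: 0.0112
grip_force: 25.0
```

```bash
python3 - <<'E'
from h import *
plan([(.6693,-.0415,.36,2.275,5),(.6693,-.0415,.292,2.275,2)],.5,start=(.5436,-.09,.36,3.037))
E
```

```text
[[-0.12, 0.061, 0.0], [-0.0, -0.0, 0.097], 0.5]
[[-0.109, 0.079, 0.0], [-0.0, -0.0, 0.097], 0.5]
[[-0.096, 0.095, 0.0], [-0.0, -0.0, 0.097], 0.5]
[[-0.081, 0.108, 0.0], [-0.0, -0.0, 0.097], 0.5]
[[-0.063, 0.119, 0.0], [-0.0, -0.0, 0.097], 0.5]
-- [ 0.6693 -0.0415  0.36  ] 0.0
[[-0.0, -0.0, 0.17], [-0.0, -0.0, 0.0], 0.5]
[[-0.0, -0.0, 0.17], [-0.0, -0.0, 0.0], 0.5]
-- [ 0.6693 -0.0415  0.292 ] 0.0
```

>>> {"name": "servo_tool", "arguments": {
  "moves": [
    [[-0.06,0,0],[0,0,0],0],
    [[-0.03,0,0],[0,0,0],0.5],
    [[0,0,0],[0,0,0],0.5],
    [[0,0,-0.15],[0,0,0],0.5],
    [[0,0,-0.3],[0,0,0],0.5]
  ]
}}

```text
clock: 9.85
ee_pos: [0.5408, -0.0889, 0.2943]
tcp_rot: [-0.159, -3.13, -0.004]
contact_force: [1.1, -1.2, 0.6]
grip_width: 0.0446
grip_force: 0.0
```

>>> {"name": "servo_tool", "arguments": {
  "moves": [
    [[0,0,-0.3],[0,0,0],0.5],
    [[0,0,0],[0,0,0],0.5]
  ]
}}

```text
clock: 10.1
ee_pos: [0.5443, -0.0901, 0.3616]
tcp_rot: [0.158, 3.128, -0.004]
contact_force: [0.5, -0.2, -0.3]
grip_width: 0.0462
grip_force: 0.0
```

>>> {"name": "servo_tool", "arguments": {
  "moves": [
    [[-0.12,0.06,0],[0,0,0.097],0.5],
    [[-0.109,0.079,0],[0,0,0.097],0.5],
    [[-0.096,0.095,0],[0,0,0.097],0.5],
    [[-0.081,0.108,0],[0,0,0.097],0.5],
    [[-0.063,0.119,0],[0,0,0.097],0.5]
  ]
}}

```text
clock: 10.72
ee_pos: [0.6685, -0.0405, 0.3543]
tcp_rot: [-1.32, -2.847, 0.001]
contact_force: [-0.1, -0.2, 0.2]
grip_width: 0.0467
grip_force: 0.0
```

>>> {"name": "servo_tool", "arguments": {
  "moves": [
    [[0,0,0],[0,0,0],0.5],
    [[0,0,0.17],[0,0,0],0.5],
    [[0,0,0.17],[0,0,0],0.4],
    [[0,0,0],[0,0,0],0],
    [[0,0,0],[0,0,0],0]
  ],
  "squeeze": 20
}}

```text
clock: 11.35
ee_pos: [0.6683, -0.0415, 0.2895]
tcp_rot: [1.313, 2.853, 0.0]
contact_force: [0.3, -0.0, 1.0]
grip_width: 0.0219
grip_force: 0.0
```

>>> {"name": "servo_tool", "arguments": {
  "moves": [
    [[0,0,0],[0,0,0],0],
    [[0,0,0],[0,0,0],0]
  ]
}}

```text
clock: 11.6
ee_pos: [0.6698, -0.0407, 0.2904]
tcp_rot: [1.311, 2.85, 0.003]
contact_force: [3.0, 2.7, 3.6]
grip_width: 0.0121
grip_force: 19.9
```

```bash
python3 s.py
```

```text
11.6 [ 0.6698 -0.0407  0.2904] yaw 2.279 F [3.  2.7 3.6] M [ 0.37 -0.56  0.03] 0.0121 19.9
```

>>> {"name": "servo_tool", "arguments": {
  "moves": [
    [[0,0,0],[0,0,-0.1],0],
    [[0,0,0],[0,0,-0.1],0],
    [[0,0,0],[0,0,-0.1],0],
    [[0,0,0],[0,0,-0.1],0],
    [[0,0,0],[0,0,-0.1],0]
  ]
}}

```text
clock: 12.22
ee_pos: [0.6693, -0.0417, 0.2903]
tcp_rot: [0.114, 3.136, -0.002]
contact_force: [1.1, -0.6, 3.6]
grip_width: 0.012
grip_force: 20.0
```

>>> {"name": "servo_tool", "arguments": {
  "moves": [
    [[0,0,0],[0,0,-0.1],0],
    [[0,0,0],[0,0,-0.1],0],
    [[0,0,0],[0,0,-0.1],0],
    [[0,0,0],[0,0,-0.1],0],
    [[0,0,0],[0,0,-0.06],0]
  ]
}}

```text
clock: 12.85
ee_pos: [0.6695, -0.0427, 0.2903]
tcp_rot: [-0.998, 2.975, -0.006]
contact_force: [2.8, -3.4, 3.4]
grip_width: 0.0118
grip_force: 20.2
```

```bash
python3 s.py
```

```text
12.85 [ 0.6695 -0.0427  0.2903] yaw -2.494 F [ 2.8 -3.4  3.4] M [-0.26 -0.41 -0.36] 0.0118 20.2
```

>>> {"name": "servo_tool", "arguments": {
  "moves": [
    [[0,0,0],[0,0,0.1],0],
    [[0,0,0],[0,0,0.1],0],
    [[0,0,0],[0,0,0.1],0],
    [[0,0,0],[0,0,0.1],0],
    [[0,0,0],[0,0,0.1],0]
  ]
}}

```text
clock: 13.48
ee_pos: [0.6692, -0.0416, 0.2903]
tcp_rot: [0.228, 3.13, -0.001]
contact_force: [1.0, 0.1, 3.5]
grip_width: 0.0119
grip_force: 20.0
```

>>> {"name": "servo_tool", "arguments": {
  "moves": [
    [[0,0,0],[0,0,0.1],0],
    [[0,0,0],[0,0,0.1],0],
    [[0,0,0],[0,0,0.1],0],
    [[0,0,0],[0,0,0.1],0],
    [[0,0,0],[0,0,0.07],0]
  ]
}}

```text
clock: 14.1
ee_pos: [0.6698, -0.0407, 0.2904]
tcp_rot: [1.339, 2.837, 0.003]
contact_force: [3.1, 2.4, 3.5]
grip_width: 0.012
grip_force: 20.0
```

```bash
python3 s.py
```

```text
14.1 [ 0.6698 -0.0407  0.2904] yaw 2.259 F [3.1 2.4 3.5] M [ 0.34 -0.54  0.2 ] 0.012 20.0
```

```bash
python3 - <<'E'
from h import *
plan([(.5437,-.09,.36,3.037,5),(.5437,-.09,.207,3.037,3)],.5,start=(.669,-.0415,.36,2.26))
E
```

```text
[[0.042, -0.128, -0.0], [0.0, 0.0, -0.099], 0.5]
[[0.062, -0.119, -0.0], [-0.0, 0.0, -0.099], 0.5]
[[0.079, -0.109, -0.0], [-0.0, 0.0, -0.099], 0.5]
[[0.095, -0.095, -0.0], [-0.0, 0.0, -0.099], 0.5]
[[0.109, -0.078, -0.0], [-0.0, 0.0, -0.099], 0.5]
-- [ 0.5436 -0.0899  0.36  ] 0.001
[[-0.0, -0.0, 0.255], [-0.0, 0.0, 0.0], 0.5]
[[-0.0, -0.0, 0.255], [-0.0, 0.0, 0.0], 0.5]
[[-0.0, -0.001, 0.255], [-0.0, 0.0, 0.0], 0.5]
-- [ 0.5436 -0.0901  0.207 ] 0.001
```

>>> {"name": "servo_tool", "arguments": {
  "moves": [
    [[0,0,0],[0,0,0],0.5],
    [[0,0,0],[0,0,0],0.5],
    [[0,0,-0.15],[0,0,0],0.5],
    [[0,0,-0.2],[0,0,0],0.5]
  ]
}}

```text
clock: 14.6
ee_pos: [0.6676, -0.0414, 0.3574]
tcp_rot: [-1.333, -2.84, 0.002]
contact_force: [1.1, -0.8, -0.6]
grip_width: 0.0453
grip_force: 0.0
```

>>> {"name": "servo_tool", "arguments": {
  "moves": [
    [[0.042,-0.128,0],[0,0,-0.099],0.5],
    [[0.062,-0.119,0],[0,0,-0.099],0.5],
    [[0.079,-0.109,0],[0,0,-0.099],0.5],
    [[0.095,-0.095,0],[0,0,-0.099],0.5],
    [[0.109,-0.078,0],[0,0,-0.099],0.5]
  ]
}}

```text
clock: 15.22
ee_pos: [0.542, -0.0904, 0.3581]
tcp_rot: [-0.149, -3.137, 0.0]
contact_force: [0.5, -0.6, -0.4]
grip_width: 0.0464
grip_force: 0.0
```

>>> {"name": "servo_tool", "arguments": {
  "moves": [
    [[0,0,0],[0,0,0],0.5],
    [[0,0,0.15],[0,0,0],0.5],
    [[0,0,0.255],[0,0,0],0.5],
    [[0,0,0.255],[0,0,0],0.5],
    [[0,0,0.1],[0,0,0],0]
  ]
}}

```text
clock: 15.85
ee_pos: [0.542, -0.089, 0.2025]
tcp_rot: [-0.162, -3.132, -0.003]
contact_force: [0.5, -0.3, 0.6]
grip_width: 0.0405
grip_force: 0.0
```

>>> {"name": "servo_tool", "arguments": {
  "moves": [
    [[0,0,0],[0,0,0],0],
    [[0,0,0],[0,0,0],0],
    [[0,0,0],[0,0,0],0],
    [[0,0,0],[0,0,0],0]
  ],
  "squeeze": 25
}}

```text
clock: 16.35
ee_pos: [0.5437, -0.0917, 0.2077]
tcp_rot: [0.161, 3.136, -0.006]
contact_force: [-1.7, -4.7, -0.2]
grip_width: 0.0115
grip_force: 25.0
```

>>> {"name": "servo_tool", "arguments": {
  "moves": [
    [[0.03,0,0],[0,0,0],0],
    [[0.03,0,0],[0,0,0],0],
    [[0,0,0],[0,0,0],0]
  ]
}}

```text
clock: 16.73
ee_pos: [0.5326, -0.0861, 0.2076]
tcp_rot: [0.159, 3.133, 0.006]
contact_force: [5.1, 7.7, 1.7]
grip_width: 0.0116
grip_force: 25.0
```

>>> {"name": "servo_tool", "arguments": {
  "moves": [
    [[0.03,0.02,0],[0,0,0.02],0],
    [[0.03,0.015,0],[0,0,0.02],0],
    [[0,0,0],[0,0,0],0]
  ]
}}

```text
clock: 17.1
ee_pos: [0.5208, -0.0792, 0.2076]
tcp_rot: [0.258, 3.128, 0.002]
contact_force: [3.3, 5.7, 4.8]
grip_width: 0.0113
grip_force: 25.0
```

```bash
python3 - <<'E'
from h import *
a=-.105; h=np.array([.6157,.0775])
o=bot.get_obs(); r=o["ee_pos"][:2]-h; r0=np.array(W([0,0,a],[-.054,-.175,0])[0][:2])
print("theta now", np.arctan2(r0[1],r0[0])-np.arctan2(r[1],r[0]), np.linalg.norm(r))
wp=[]
for k in range(1,16):
    t=.13+1.37*k/15; p=h+W([0,0,a-t],[-.054,-.175,0])[0][:2]; wp.append((*p,.207,3.037-t,1))
plan(wp,0)
E
```

```text
theta now 0.14005133290548977 0.1832203502992027
[[0.068, 0.031, 0.003], [0.001, 0.002, 0.103], 0]
-- [ 0.5084 -0.0709  0.207 ] 0.001
[[0.078, 0.028, -0.0], [0.0, -0.0, 0.058], 0]
-- [ 0.4954 -0.0606  0.207 ] 0.0
[[0.079, 0.028, -0.0], [0.0, -0.0, 0.058], 0]
-- [ 0.4833 -0.0491  0.207 ] 0.0
[[0.079, 0.028, -0.0], [0.0, -0.0, 0.058], 0]
-- [ 0.4722 -0.0365  0.207 ] 0.0
[[0.079, 0.029, -0.0], [0.0, -0.0, 0.058], 0]
-- [ 0.4624 -0.0228  0.207 ] 0.0
[[0.078, 0.028, -0.0], [0.0, -0.0, 0.058], 0]
-- [ 0.454  -0.0085  0.207 ] 0.0
[[0.079, 0.028, -0.0], [0.0, -0.0, 0.058], 0]
-- [0.4467 0.0066 0.207 ] 0.001
[[0.079, 0.029, -0.0], [0.0, -0.0, 0.059], 0]
-- [0.441  0.0224 0.207 ] 0.001
[[0.078, 0.028, -0.0], [0.0, -0.0, 0.058], 0]
-- [0.4368 0.0385 0.207 ] 0.0
[[0.079, 0.028, -0.0], [0.0, -0.0, 0.058], 0]
-- [0.4339 0.055  0.207 ] 0.0
[[0.079, 0.029, -0.0], [0.0, -0.0, 0.058], 0]
-- [0.4327 0.0718 0.207 ] 0.0
[[0.078, 0.028, -0.0], [-0.0, -0.0, 0.058], 0]
-- [0.4329 0.0883 0.207 ] 0.0
[[0.079, 0.028, -0.0], [-0.0, -0.0, 0.058], 0]
-- [0.4346 0.105  0.207 ] 0.0
[[0.079, 0.029, -0.0], [-0.0, -0.0, 0.058], 0]
-- [0.438  0.1215 0.207 ] 0.001
[[0.078, 0.028, -0.0], [-0.0, -0.0, 0.059], 0]
-- [0.4426 0.1374 0.207 ] 0.001
```

>>> {"name": "servo_tool", "arguments": {
  "moves": [
    [[0.068,0.031,0],[0,0,0.08],0],
    [[0.078,0.028,0],[0,0,0.07],0],
    [[0.079,0.028,0],[0,0,0.06],0],
    [[0.079,0.028,0],[0,0,0.06],0],
    [[0.079,0.028,0],[0,0,0.06],0]
  ]
}}

```text
clock: 17.73
ee_pos: [0.4646, -0.0226, 0.2076]
tcp_rot: [1.054, 2.95, 0.01]
contact_force: [19.5, 11.3, -4.0]
grip_width: 0.0116
grip_force: 25.0
```

```bash
python3 s.py
```

```text
17.725 [ 0.4646 -0.0226  0.2076] yaw 2.456 F [19.5 11.3 -4. ] M [ 1.58 -2.99  0.07] 0.0116 25.0
```

>>> {"name": "servo_tool", "arguments": {
  "moves": [
    [[0.07,0.045,0],[0,0,0.058],0],
    [[0.076,0.028,0],[0,0,0.058],0],
    [[0.077,0.028,0],[0,0,0.058],0]
  ]
}}

```text
clock: 18.1
ee_pos: [0.4445, 0.0211, 0.2076]
tcp_rot: [1.447, 2.783, 0.003]
contact_force: [7.6, 2.2, 0.7]
grip_width: 0.0116
grip_force: 25.0
```

```bash
python3 s.py
```

```text
18.1 [0.4445 0.0211 0.2076] yaw 2.183 F [7.6 2.2 0.7] M [ 0.33 -1.33  0.15] 0.0116 25.0
```

>>> {"name": "servo_tool", "arguments": {
  "moves": [
    [[0.077,0.032,0],[0,0,0.06],0],
    [[0.077,0.03,0],[0,0,0.06],0],
    [[0.077,0.028,0],[0,0,0.06],0],
    [[0.077,0.028,0],[0,0,0.06],0]
  ]
}}

```text
clock: 18.6
ee_pos: [0.4366, 0.0862, 0.2076]
tcp_rot: [1.944, 2.464, 0.002]
contact_force: [4.2, -0.8, 3.5]
grip_width: 0.0115
grip_force: 25.0
```

```bash
python3 s.py
```

```text
18.6 [0.4366 0.0862 0.2076] yaw 1.806 F [ 4.2 -0.8  3.5] M [-0.09 -0.69  0.2 ] 0.0115 25.0
```

>>> {"name": "servo_tool", "arguments": {
  "moves": [
    [[0.077,0.028,0],[0,0,0.06],0],
    [[0.077,0.028,0],[0,0,0.06],0],
    [[0.077,0.028,0],[0,0,0.06],0]
  ]
}}

```text
clock: 18.98
ee_pos: [0.4461, 0.1342, 0.2076]
tcp_rot: [2.272, 2.166, 0.001]
contact_force: [1.3, -0.5, 5.9]
grip_width: 0.0113
grip_force: 25.0
```

```bash
python3 s.py
```

```text
18.975 [0.4461 0.1342 0.2076] yaw 1.523 F [ 1.3 -0.5  5.9] M [-0.2  -0.19  0.16] 0.0113 25.0
```

>>> {"name": "servo_tool", "arguments": {
  "moves": [
    [[0,0,0],[0,0,0],0],
    [[0,0,0],[0,0,0],0.5],
    [[0,0,0],[0,0,0],0.5],
    [[0,0,0],[0,0,0],0.5],
    [[0,0,-0.1],[0,0,0],0.5]
  ]
}}

```text
clock: 19.6
ee_pos: [0.4444, 0.1338, 0.2249]
tcp_rot: [-2.269, -2.169, 0.005]
contact_force: [-0.2, -0.0, -0.2]
grip_width: 0.0448
grip_force: 0.0
```

>>> {"name": "servo_tool", "arguments": {
  "moves": [
    [[0,0,-0.25],[0,0,0],0.5],
    [[0,0,-0.25],[0,0,0],0.5],
    [[0,0,-0.2],[0,0,0],0.5],
    [[0,0,0],[0,0,0],0.5],
    [[0,0,0],[0,0,0],0.5]
  ]
}}

```text
clock: 20.23
ee_pos: [0.4454, 0.134, 0.3653]
tcp_rot: [-2.271, -2.17, 0.002]
contact_force: [-0.6, 0.8, 0.2]
grip_width: 0.0468
grip_force: 0.0
```

```bash
python3 s.py; python3 - <<'E'
from h import *
cv2.imwrite("pics/end.png",np.hstack([cv2.resize(optics.grab_frame(n),(400,300)) for n in("scene","side")]))
E
```

```text
20.225 [0.4454 0.134  0.3653] yaw 1.525 F [-0.6  0.8  0.2] M [-0.03 -0.08  0.06] 0.0468 0.0
```

View pics/end.png

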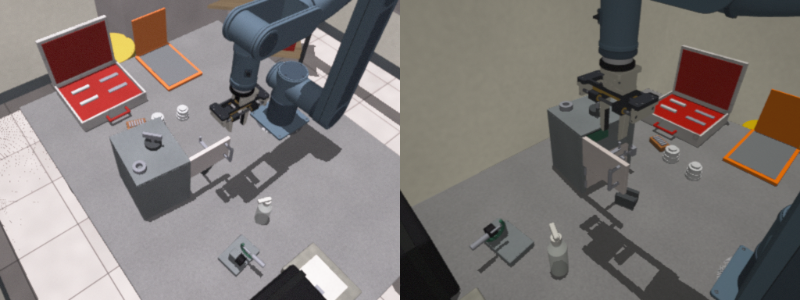

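The top half stands square to the cabinet, the gripper is clear above it, and the bystanders are where they were.

```bash
python3 -c "
from rig import bot; print(bot.sign_off())"
```

```text
the job is handed in; nothing more can be done
None
```

The top half unlocked after two ratchet strokes and now stands open at about 1.5 rad. The bottom half was not touched, no bystander had visibly moved in the last pictures, the gripper is clear, and the job was handed in at about 20 s.

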